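# Roll-test two lathe runners on the granite plate

### The job

One of the two steel lathe runners lying on the granite plate is bent: to find it, take the cork-faced hand block by its grip and roll each runner at least one full turn along the plate under the block, pressing lightly with about 5 N and easing off where a runner lifts, so that the block never presses a runner with more than 13 N. Then lay the straight runner centrally in the V rest, lay the bent one, which lifts and wobbles, flat in the grey tray, and leave the block standing cork side down on the bench. Do not disturb the loupe or the caliper.

Things in the scene. Friction and masses are not known exactly. Their poses are not given: they have to be found in the camera images.
- runner_1: ground steel lathe runner (bar), 12 mm thick, 110 mm long, 0.10 kg, with a turned groove near its +x end and a short dark keyway near -x. Lies across the plate's width near one y end, axis 6 mm above the plate's top. Origin in its middle on the axis; x along it; z points out of the keyway, up at the start, and turns as it rolls. Straight or bent: see runner_2.
- runner_2: the other runner, same sizes and frame, near the plate's other y end. One of the two, not known which, is straight; the other is slightly bowed, by 3.5 mm. That one lies flat with its bow level; rolled under the block it lifts the block and lets it down again, twice a turn (bow up: nearly 3 mm; bow down: about 1 mm, its ends rise).
- plate: dark granite inspection plate on rubber feet, fixed; 170 mm (x) by 280 mm (y); origin on the bench under its centre, flat top 36 mm above the origin. The runners lie about 100 mm either side of its centre, axes roughly along its x, and roll along its y; roll each towards the middle.
- block: wooden hand block for rolling, standing cork face down on the bench, 0.13 kg: sole 70 mm (x) by 96 mm (y), 14 mm thick, with a square wooden grip, 24 by 24 mm, in its middle, reaching from 18 to 54 mm above the underside. Origin in the centre of the cork underside, z up. A runner under it travels half as far as the block: a full turn is 37.7 mm for the runner, 75.4 mm for the block.
- grip (a joint): how far the grip is pressed down into the sole against its spring, in m: 0 when free, at most 0.0018. It begins to give when the block presses with about 2 N, takes 4 N more for each mm, and is solid from about 9 N on.
- vrest: steel V rest, fixed: base 110 mm (x) by 58 mm (y) and 8 mm high, with two 90-degree V blocks, each 14 mm thick and 30 mm high, at x = -38 and +38 mm, open between them. A runner lies along its x in both Vs. Origin on the bench under its centre.
- vrest_seat (a point): the point where the middle of a 12 mm runner's axis lies when seated in the V rest, 22.5 mm above the rest's origin; x along the runner.
- tray: grey tray for rejects, open at the top, fixed: 150 mm (x) by 96 mm (y), 22 mm high, walls and floor 3 mm. Origin under its centre.
- loupe_1: black eye loupe standing on the bench, 38 mm wide, 32 mm high, a bystander; origin under its centre.
- caliper_1: digital caliper lying on the bench behind the plate, 193 mm long, 14 mm high, a bystander; origin under its centre.

How it is judged:
On the way, in this order (a step that is already met when the one before it is completed fails the run):
1. one runner has rolled about half a turn between block and plate (((angle between runner_1's own z axis and vertical above 2.2 rad and distance of runner_1 from where it was at the start of the episode above 0.01 m and contact force between block and runner_1 above 2.5 N and contact force between runner_1 and plate above 0.3 N) or (angle between runner_2's own z axis and vertical above 2.2 rad and distance of runner_2 from where it was at the start of the episode above 0.01 m and contact force between block and runner_2 above 2.5 N and contact force between runner_2 and plate above 0.3 N))), for 0.02 s.
2. it has rolled about a full turn (((angle between runner_1's own z axis and vertical below 1 rad and distance of runner_1 from where it was at the start of the episode above 0.026 m and contact force between block and runner_1 above 2.5 N and contact force between runner_1 and plate above 0.3 N) or (angle between runner_2's own z axis and vertical below 1 rad and distance of runner_2 from where it was at the start of the episode above 0.026 m and contact force between block and runner_2 above 2.5 N and contact force between runner_2 and plate above 0.3 N))), for 0.02 s.
3. the other runner has rolled about half a turn between block and plate ((((angle between runner_1's own z axis and vertical above 2.2 rad and distance of runner_1 from where it was at the start of the episode above 0.01 m and contact force between block and runner_1 above 2.5 N and contact force between runner_1 and plate above 0.3 N) and distance of runner_2 from where it was at the start of the episode above 0.02 m) or ((angle between runner_2's own z axis and vertical above 2.2 rad and distance of runner_2 from where it was at the start of the episode above 0.01 m and contact force between block and runner_2 above 2.5 N and contact force between runner_2 and plate above 0.3 N) and distance of runner_1 from where it was at the start of the episode above 0.02 m))), for 0.02 s.
4. the other has rolled about a full turn ((((angle between runner_1's own z axis and vertical below 1 rad and distance of runner_1 from where it was at the start of the episode above 0.026 m and contact force between block and runner_1 above 2.5 N and contact force between runner_1 and plate above 0.3 N) and distance of runner_2 from where it was at the start of the episode above 0.02 m) or ((angle between runner_2's own z axis and vertical below 1 rad and distance of runner_2 from where it was at the start of the episode above 0.026 m and contact force between block and runner_2 above 2.5 N and contact force between runner_2 and plate above 0.3 N) and distance of runner_1 from where it was at the start of the episode above 0.02 m))), for 0.02 s.
At the end, for the whole second after the job is handed in: Straight runner at rest in both Vs: middle within 16 mm lengthways, 4 mm sideways, 3 mm in height of the seat, in line within 0.08 rad. Bent runner at rest in the tray, level within 0.18 rad, middle 4 to 20 mm above the tray's underside. Block upright on the bench, cork down (x of runner_1 in the frame of vrest_seat between -0.016 and 0.016 m and y of runner_1 in the frame of vrest_seat between -0.004 and 0.004 m and z of runner_1 in the frame of vrest_seat between -0.003 and 0.003 m and angle between the x axis of runner_1 and the x axis of vrest, either way round below 0.08 rad and linear speed of each of runner_1, runner_2, block below 0.02 m/s and x of runner_2 in the frame of tray between -0.07 and 0.07 m and y of runner_2 in the frame of tray between -0.044 and 0.044 m and z of runner_2 in the frame of tray between 0.004 and 0.02 m and angle between runner_2's own x axis and vertical between 1.39 and 1.75 rad and height (world z) of block below 0.005 m and angle between block's own z axis and vertical below 0.1 rad); the robot touches nothing.
It fails at once if the block presses a runner with more than 13 N (contact force between block and runner_1 above 13 N or contact force between block and runner_2 above 13 N).
It fails at once if the loupe or the caliper is shifted by more than 15 mm (distance of any of loupe_1, caliper_1 from where it was at the start of the episode above 0.015 m).
It also fails if it takes over 72 s, if anything falls off the work surface, if the arm or the gripper's body presses on something with over 40 N, if the wrist force passes 120 N, or if a joint passes its speed limit or range.

### The arm

A 7-joint arm with a two-finger parallel gripper is mounted at the origin on a cart in front of the work surface, level with it; the furniture and walls round the work are solid. World frame = base frame: x ahead of the robot, y to its left, z up, the work surface at z = 0. Lengths are in m, angles in rad, forces in N, time in s.
With the tool pointing down it reaches from about 0.425 to 0.875 m from the base axis. Payload 4.7 kg.
Tool frame: the origin (TCP) lies on the centre line of the jaws, within the pads' length; the fingertips stand ahead of it and the grasp point (between the pads) lies 2 mm behind it (nose_length is the z of the fingertips in the tool frame, in m); z points along the fingers, y is the line along which they close (so a half turn about z gives the same grasp; the last joint's range is limited). The gripper opens to 87 mm and grips with 3 to 60 N. Pads are 19 mm wide; open, the fingers measure 117 mm over their backs; the gripper's body (75 mm by 190 mm) begins 51 mm behind the grasp point.
Start: joints at [1.319, 0.321, -0.07, 1.45, 0.023, 1.371, -0.057], TCP at [0.171, -0.627, 0.2] pointing down, gripper open.
Joint ranges: [-2.86, 2.86], [-0.3, 2.09], [-1.38, 1.24], [0.06, 2.45], [-1.56, 4.7], [0.09, 2.05], [-2.69, 2.69]. Speed limits (rad/s): [2.57, 2.57, 3.14, 3.14, 3.14, 3.14, 3.14].

### API

Orientations are given as a rotation vector (axis times angle).
In Python, from bench import * gives the robot as it stands.
- The arm moves only by the tool send_rows, never from a script. Its arguments are lists of equal length, an entry for each row: "xyz": the shift along the tool's x, y, z in mm, a list of three; "dr": the turn, a rotation vector about the tool's x, y, z in rad, a list of three. A call has exactly 10 rows; each row is the pose to reach, as a shift and turn from the pose commanded when the call began, along the tool's axes at that moment; what a row does not reach only later rows make up. A row lasts 1/12 s, in which the tool goes at most 41.7 mm and 7.16 degrees, less where a joint would pass 70% of its speed; a pose out of reach is approached as far as the arm can. A call with a gripper value outside its range is refused whole. "jaw" is the finger opening in mm, from 0 to 87, set as the call begins (left out, the last holds). The fingers move at their own pace and stop on an object; "grip_force" is the grip in N (left out, the last holds). Time passes only in rows, so rows that repeat a pose let the fingers close, or fill a call up. It gives the time, the measured TCP pose, the force, the opening and the grip force at its end, in the units of the state.
- get_state(): the state, without advancing time (a new reading comes with each control period).
- get_image(name): name is "scene" or "top" or "wrist"; returns the picture (400x640x3 uint8, red, green, blue); there is no depth.
- calibration(name): a dict with "vfov" (degrees; the focal length in pixels is half the picture's height over the tangent of half this angle, whatever the lens; pixels are square), "cx", "cy" (the principal point, pixels), "k1" (the pictures are not rectified: a ray, as slopes to the right and down, at radius r is drawn at 1 + k1 r^2 times it, then the intrinsics apply), "rvec" (rotation vector, rad) and "tvec" (3), from world to camera coordinates, as OpenCV has them; the wrist camera has in their place "hand_eye" (4x4, takes a point from camera to tool coordinates, whose origin is the TCP and whose axes are the flange's). Camera axes: x right, y down, z forward; pixel columns grow to the right and rows downward; lengths in m; the calibration is good to about 2 mm. A picture is of the moment at which its call begins: read the wrist's pose just before it. calibration takes no time and is no camera call.
- close_job(): hands the job in; it is judged then, once.
The state is a dict: "time": time; "joint_positions": joint angles; "qd": joint speeds; "joint_torque": joint torques, N m; "position": TCP position; "tool_rot": TCP orientation; "ft_force": force on the tool from outside, world axes, zero at the start; "torque": the same for the moment, N m; "grip_width": opening from 0.0 (shut) to 1.0 (fully open); "grip_force": force on a finger pad.
Only numpy, scipy, OpenCV 4.12 (cv2) and the standard library are available. Lean on these libraries where they do the work, as an engineer would, in place of code of your own. Each camera call takes 0.05 s, during which the arm holds its last target. There are 200 camera calls.

## Working session

There is one attempt and no reset: what is moved stays moved. The work goes in short steps, Python scripts to look and compute and a tool call to move; the robot and the scene stay as the last step left them, time stands still between calls to the robot, and variables do not carry over. Pictures are saved under pics/ and viewed, at most 10 in all, crops included, and the job is handed in when it is done.

Besides the shell and the picture viewer there is one more tool, called in YAML: its name, and indented under it one key for each argument. send_rows: Moves the arm, as the interface text tells. Its arguments: {"type":"object","properties":{"xyz":{"type":"array"},"dr":{"type":"array"},"jaw":{"type":"number"},"grip_force":{"type":"number"}},"required":["xyz","dr"]}

```bash
ls; mkdir -p pics; cat > h.py <<'E'
from bench import *
import numpy as np, cv2
from scipy.spatial.transform import Rotation as R
def cam(name,st=None):
    c=calibration(name); f=200/np.tan(np.radians(c["vfov"])/2)
    K=np.array([[f,0,c["cx"]],[0,f,c["cy"]],[0,0,1]])
    if "hand_eye" in c:
        st=st or get_state(); T=np.eye(4); T[:3,:3]=R.from_rotvec(st["tool_rot"]).as_matrix(); T[:3,3]=st["position"]
        M=T@np.array(c["hand_eye"])
    else:
        Rw=R.from_rotvec(c["rvec"]).as_matrix(); M=np.eye(4); M[:3,:3]=Rw.T; M[:3,3]=-Rw.T@np.array(c["tvec"])
    return K,c["k1"],M
def ray(px,C,z):
    K,k1,M=C
    px=np.atleast_2d(np.array(px,float)); d=np.c_[(px[:,0]-K[0,2])/K[0,0],(px[:,1]-K[1,2])/K[1,1]]
    u=d.copy()
    for _ in range(20): u=d/(1+k1*(u**2).sum(1,keepdims=True))
    w=np.c_[u,np.ones(len(u))]@M[:3,:3].T; o=M[:3,3]
    return o+w*((z-o[2])/w[:,2])[:,None]
def save(n,im,): cv2.imwrite(f"pics/{n}.png",im[:,:,::-1])
E
python3 - <<'E'
from h import *
s=get_state(); print(s)
for n in("top","scene"): save(n,get_image(n)); K,k,M=cam(n); print(n,K[0,0],k,M.round(3).tolist())
print(calibration("wrist"))
E
```

```text
pics
{'time': 0.0, 'joint_positions': array([ 1.31910354,  0.32182672, -0.0700736 ,  1.4516762 ,  0.02261839,
        1.37078451, -0.05686531]), 'qd': array([-0.00035703, -0.00033843, -0.00058706, -0.00023795,  0.00166101,
       -0.00046294,  0.00065433]), 'joint_torque': array([ 7.89713722e-04, -4.91278625e+01, -4.04016897e-01, -3.12519658e+01,
       -6.39937911e-02,  4.36598877e-02,  1.49730708e-04]), 'position': array([ 0.17051873, -0.62662031,  0.19915845]), 'tool_rot': array([-3.11202355e+00, -4.16121295e-01,  5.81762955e-04]), 'ft_force': array([-1.2878589 ,  0.82306535,  0.2258635 ]), 'torque': array([0.01097988, 0.01602421, 0.02355576]), 'grip_force': 0.0, 'grip_width': 0.9992630372271597}
top 473.49366603960357 -0.03602302187889073 [[0.015, -0.992, 0.129, 0.426], [-1.0, -0.015, -0.003, -0.063], [0.005, -0.129, -0.992, 1.167], [0.0, 0.0, 0.0, 1.0]]
scene 446.6127302386458 -0.0709865989842614 [[0.613, -0.361, 0.703, -0.174], [-0.79, -0.289, 0.541, -0.633], [0.007, -0.887, -0.462, 0.564], [0.0, 0.0, 0.0, 1.0]]
{'vfov': 60.36956118482532, 'cx': 319.52268976310376, 'cy': 198.5159601169224, 'k1': 0.0011671300435882484, 'hand_eye': array([[-5.79492438e-04, -9.65078104e-01, -2.61961672e-01,
         7.13716561e-02],
       [ 9.99999238e-01, -8.44761937e-04,  9.00014305e-04,
         1.30739561e-03],
       [-1.08987935e-03, -2.61960951e-01,  9.65077858e-01,
        -1.85232292e-01],
       [ 0.00000000e+00,  0.00000000e+00,  0.00000000e+00,
         1.00000000e+00]])}
```

View pics/top.png

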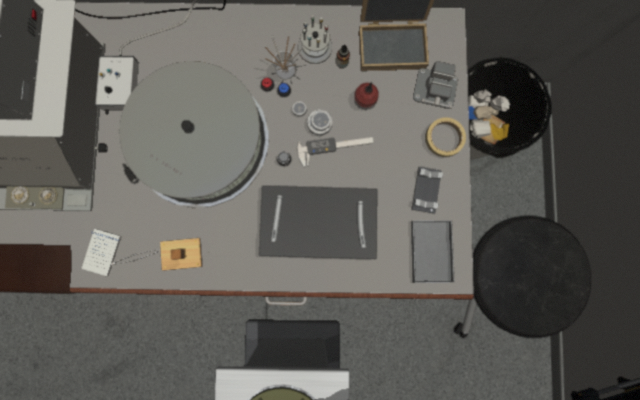

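View pics/scene.png

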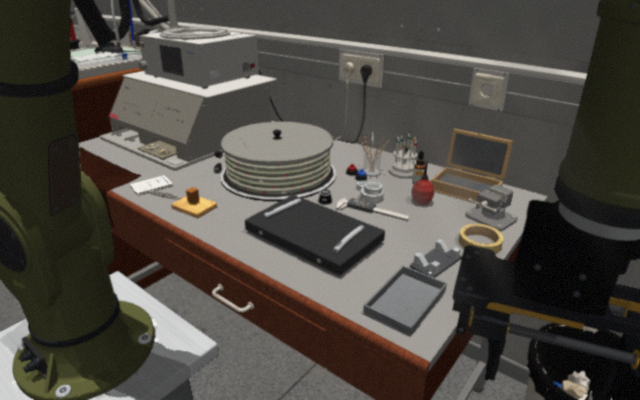

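Top view: block about (181,253), plate (319,223), runners (277,218) and (362,224), V rest (427,190), tray (432,251), loupe (284,158), caliper (335,146). The scene view agrees with this.

```bash
python3 - <<'E'
from h import *
im=cv2.imread("pics/top.png"); C=cam("top"); hsv=cv2.cvtColor(im,cv2.COLOR_BGR2HSV)
def rect(mask,roi,z,n):
    x0,y0,x1,y1=roi; m=np.zeros(mask.shape,np.uint8); m[y0:y1,x0:x1]=mask[y0:y1,x0:x1]
    cs,_=cv2.findContours(m,cv2.RETR_EXTERNAL,cv2.CHAIN_APPROX_NONE); c=max(cs,key=cv2.contourArea)
    w=ray(c[:,0,:],C,z)[:,:2]; r=cv2.minAreaRect((w*1000).astype(np.float32)); print(n,r)
g=im.max(2)
rect(((hsv[...,1]>100)*255).astype(np.uint8),(150,230,212,280),.014,"block")
rect(((g<75)*255).astype(np.uint8),(240,175,400,270),.036,"plate")
rect(((g>100)*255).astype(np.uint8),(266,192,286,246),.044,"runA")
rect(((g>100)*255).astype(np.uint8),(352,197,372,250),.044,"runB")
rect(((g<90)*255).astype(np.uint8),(406,160,448,216),.006,"vrest")
rect(((g<100)*255).astype(np.uint8),(405,217,458,286),.02,"tray")
cv2.imwrite("pics/c.png",np.hstack([cv2.resize(im[185:262,255:382],None,fx=4,fy=4,interpolation=2),cv2.resize(im[160:290,400:465],None,fx=2.37,fy=2.37)[:308]]))
E
```

```text
block ((419.25592041015625, 251.76158142089844), (66.90901184082031, 94.92725372314453), 6.674255847930908)
plate ((598.1416015625, 98.64247131347656), (6.946675777435303, 39.20117950439453), 46.74578857421875)
runA ((507.67431640625, 19.49321937561035), (12.673873901367188, 111.41592407226562), 83.59219360351562)
runB ((496.37322998046875, -181.18692016601562), (109.79308319091797, 14.226204872131348), 4.498471736907959)
vrest ((585.9811401367188, -346.7679443359375), (57.59364318847656, 107.23985290527344), 80.4710922241211)
tray ((434.73529052734375, -355.0391540527344), (146.1849365234375, 100.06050872802734), 1.1989409923553467)
```

View pics/c.png

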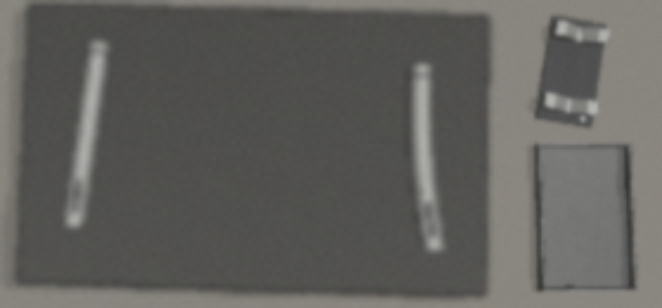

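Runner B (right, y≈-0.18) is visibly bowed in the crop, middle towards +y at about (424,150). A is straight. I'll go to the block first and look from above it.

```bash
cat >> h.py <<'E'
def goto(x,y,z,a,st=None):
    "shift mm & turn to reach world pose (m), vertical tool, tool x at angle a deg"
    st=st or get_state(); Rt=R.from_rotvec(st["tool_rot"]); h=np.radians(a)/2
    Rg=R.from_rotvec(np.pi*np.array([np.cos(h),np.sin(h),0]))
    p=Rt.inv().apply(np.array([x,y,z])-st["position"])*1000
    print("xyz",p.round(1).tolist(),"dr",(Rt.inv()*Rg).as_rotvec().round(4).tolist())
E
python3 - <<'E'
from h import *
import bench; print([n for n in dir(bench) if n[0]!='_'], getattr(bench,'nose_length',None))
goto(.45,-.35,.2,15.2)
E
```

```text
['MotionError', 'calibration', 'close_job', 'get_image', 'get_state', 'nose_length'] 0.017
xyz [342.3, -193.5, -0.4] dr [-0.0017, 0.0001, 0.0006]
```

send_rows:
  xyz:
    - [342,-193,0]
    - [342,-193,0]
    - [342,-193,0]
    - [342,-193,0]
    - [342,-193,0]
    - [342,-193,0]
    - [342,-193,0]
    - [342,-193,0]
    - [342,-193,0]
    - [342,-193,0]
  dr:
    - [0,0,0]
    - [0,0,0]
    - [0,0,0]
    - [0,0,0]
    - [0,0,0]
    - [0,0,0]
    - [0,0,0]
    - [0,0,0]
    - [0,0,0]
    - [0,0,0]
  jaw: 60

```text
time: 0.93
position: [0.4547, -0.3446, 0.2001]
tool_rot: [-3.11, -0.429, -0.004]
ft_force: [0.4, 0.2, 0.2]
grip_width: 0.688
grip_force: 0.0
```

```bash
python3 - <<'E'
from h import *
print(get_state()['joint_positions'].round(2)); goto(.46,-.07,.2,10);goto(.425,.252,.2,6.7)
E
```

```text
[ 0.9   0.17 -0.33  1.64  0.05  1.34 -0.74]
xyz [79.4, -263.0, 0.9] dr [-0.0023, -0.0027, 0.0993]
xyz [132.8, -582.4, 1.8] dr [-0.0024, -0.0026, 0.1569]
```

send_rows:
  xyz:
    - [79,-263,1]
    - [79,-263,1]
    - [79,-263,1]
    - [79,-263,1]
    - [79,-263,1]
    - [79,-263,1]
    - [79,-263,1]
    - [79,-263,1]
    - [79,-263,1]
    - [79,-263,1]
  dr:
    - [0,0,0.05]
    - [0,0,0.1]
    - [0,0,0.1]
    - [0,0,0.1]
    - [0,0,0.1]
    - [0,0,0.1]
    - [0,0,0.1]
    - [0,0,0.1]
    - [0,0,0.1]
    - [0,0,0.1]

```text
time: 1.77
position: [0.4569, -0.0776, 0.199]
tool_rot: [3.13, 0.259, -0.001]
ft_force: [0.1, -0.8, -0.4]
grip_width: 0.689
grip_force: 0.0
```

```bash
python3 - <<'E'
from h import *
s=get_state(); C=cam("wrist",s); im=get_image("wrist"); save("w1",im); np.save("w1.npy",C[2])
g=im.max(2); print(C[2].round(3)); goto(.42,.252,.2,6.7)
E
```

```text
[[ 0.164 -0.952 -0.259  0.528]
 [-0.986 -0.158 -0.045 -0.067]
 [ 0.002  0.262 -0.965  0.384]
 [ 0.     0.     0.     1.   ]]
xyz [17.4, -331.6, -1.1] dr [0.0003, 0.0006, 0.0469]
```

View pics/w1.png

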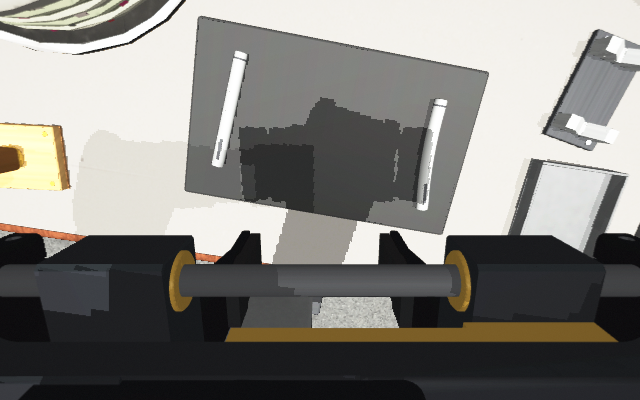

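The wrist view shows both runners: A from (240,55) to (218,163), B from (440,101) to (422,207). The keyways face up at the near ends.

```bash
python3 - <<'E'
from h import *
im=cv2.imread("pics/w1.png"); K,k,_=cam("wrist"); C=(K,k,np.load("w1.npy")); g=im.min(2)
for n,(x0,y0,x1,y1) in dict(A=(208,45,255,172),B=(412,92,455,215)).items():
    m=np.zeros(g.shape,np.uint8); m[y0:y1,x0:x1]=(g[y0:y1,x0:x1]>150)*255
    cs,_=cv2.findContours(m,0,cv2.CHAIN_APPROX_NONE); c=max(cs,key=cv2.contourArea)
    w=ray(c[:,0],C,.044)[:,:2]*1000; print(n,cv2.minAreaRect(w.astype(np.float32)))
    mu=w.mean(0); u=np.linalg.svd(w-mu)[2][0]; u*=np.sign(u[0]); v=np.array([-u[1],u[0]]); s=(w-mu)@u; t=(w-mu)@v
    print([round(float((t[(s>q-6)&(s<=q+6)].max()+t[(s>q-6)&(s<=q+6)].min())/2),1) for q in range(-48,50,12)])
print((ray([(199,16),(488,72),(443,234),(185,190)],C,.036)*1000).round(0).tolist())
E
```

```text
A ((507.8306884765625, 17.891096115112305), (11.834017753601074, 110.8737564086914), 83.30448150634766)
[0.1, -0.1, -0.1, -0.0, 0.0, -0.0, 0.0, 0.1, -0.0]
B ((496.8113708496094, -183.67733764648438), (111.15614318847656, 13.8638334274292), 3.9385693073272705)
[-0.7, -0.3, 0.4, 0.9, 0.8, 0.6, 0.9, 0.1, -0.9]
[[587.0, 54.0, 36.0], [584.0, -221.0, 36.0], [417.0, -221.0, 36.0], [421.0, 57.0, 36.0]]
```

send_rows:
  xyz:
    - [17,-332,0]
    - [17,-332,0]
    - [17,-332,0]
    - [17,-332,0]
    - [17,-332,0]
    - [17,-332,0]
    - [17,-332,0]
    - [17,-332,0]
    - [17,-332,0]
    - [17,-332,0]
  dr:
    - [0,0,0.047]
    - [0,0,0.047]
    - [0,0,0.047]
    - [0,0,0.047]
    - [0,0,0.047]
    - [0,0,0.047]
    - [0,0,0.047]
    - [0,0,0.047]
    - [0,0,0.047]
    - [0,0,0.047]

```text
time: 2.65
position: [0.4189, 0.255, 0.1991]
tool_rot: [-3.134, -0.191, 0.002]
ft_force: [1.1, -0.4, -0.4]
grip_width: 0.688
grip_force: 0.0
```

```bash
python3 - <<'E'
from h import *
s=get_state(); C=cam("wrist",s); im=get_image("wrist"); save("w2",im)
hsv=cv2.cvtColor(im,cv2.COLOR_RGB2HSV); m=((hsv[...,1]>90)&(hsv[...,2]>40)).astype(np.uint8)*255; m[235:]=0
cs,_=cv2.findContours(m,0,cv2.CHAIN_APPROX_NONE); c=max(cs,key=cv2.contourArea)
print(cv2.boundingRect(c),cv2.minAreaRect((ray(c[:,0],C,.014)[:,:2]*1000).astype(np.float32)))
E
```

```text
(0, 116, 241, 119) ((382.86517333984375, 470.7914123535156), (270.45947265625, 111.95199584960938), 89.89851379394531)
```

View pics/w2.png

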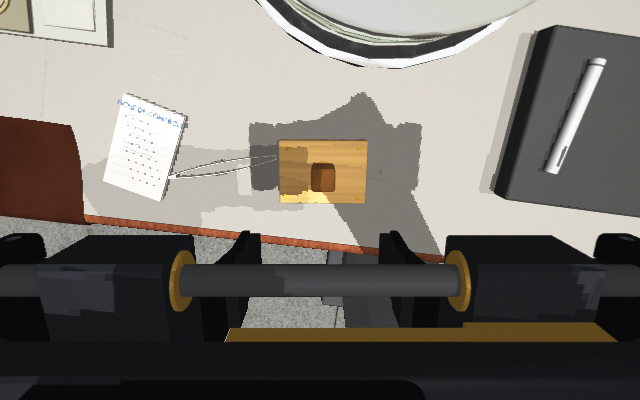

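The block is at (278..368, 139..203) with its grip top at (311..335, 164..190), aligned with the tool.

```bash
python3 - <<'E'
from h import *
C=cam("wrist"); w=ray([(278,139.5),(368,139.5),(367,203),(279,203)],C,.014); print((w*1000).round(1).tolist(),w.mean(0))
print(ray([(311,163),(335,163),(335,180),(311,180)],C,.054).mean(0))
d=w[0]-w[1]+w[3]-w[2]; print(np.degrees(np.arctan2(-d[0],d[1])))
c=w.mean(0); goto(c[0],c[1],.036,6.5)
E
```

```text
[[450.5, 299.3, 14.0], [461.8, 204.1, 14.0], [392.1, 194.3, 14.0], [380.5, 292.1, 14.0]] [0.42121481 0.24745565 0.014     ]
[0.42923095 0.248865   0.054     ]
6.736829440169761
xyz [1.1, 5.5, 162.9] dr [-0.0, 0.001, 0.0049]
```

send_rows:
  xyz:
    - [1,5.5,35]
    - [1,5.5,70]
    - [1,5.5,100]
    - [1,5.5,125]
    - [1,5.5,145]
    - [1,5.5,157]
    - [1,5.5,161]
    - [1,5.5,161]
    - [1,5.5,161]
    - [1,5.5,161]
  dr:
    - [0,0,0]
    - [0,0,0]
    - [0,0,0]
    - [0,0,0]
    - [0,0,0]
    - [0,0,0]
    - [0,0,0]
    - [0,0,0]
    - [0,0,0]
    - [0,0,0]

```text
time: 3.53
position: [0.422, 0.2485, 0.0395]
tool_rot: [-3.136, -0.185, -0.004]
ft_force: [-0.7, -0.8, -0.1]
grip_width: 0.69
grip_force: 0.0
```

send_rows:
  xyz:
    - [0,0,0]
    - [0,0,0]
    - [0,0,0]
    - [0,0,0]
    - [0,0,0]
    - [0,0,0]
    - [0,0,0]
    - [0,0,0]
    - [0,0,0]
    - [0,0,0]
  dr:
    - [0,0,0]
    - [0,0,0]
    - [0,0,0]
    - [0,0,0]
    - [0,0,0]
    - [0,0,0]
    - [0,0,0]
    - [0,0,0]
    - [0,0,0]
    - [0,0,0]
  jaw: 15
  grip_force: 35

```text
time: 4.37
position: [0.4207, 0.2482, 0.0381]
tool_rot: [3.136, 0.186, -0.0]
ft_force: [-1.2, 0.4, -0.2]
grip_width: 0.175
grip_force: 0.0
```

```bash
python3 - <<'E'
from h import *
s=get_state(); print(s['position'],s['ft_force'],s['torque'],s['grip_width']*87)
goto(.45,.15,.12,-6.7)
E
```

```text
[0.42071023 0.24823531 0.03814254] [-1.23982161  0.36625485 -0.24933333] [-0.03943859 -0.08396015  0.00947369] 15.192123809647338
xyz [17.4, 101.0, -81.9] dr [0.0001, 0.0002, 0.2357]
```

The jaws closed to 15 mm with no force, so the grip was missed; I'll look.

```bash
python3 - <<'E'
from h import *
a=get_image("wrist"); b=get_image("scene"); save("w3",np.vstack([a[60:300],cv2.resize(b[150:250,140:340],None,fx=3.2,fy=3.2)]))
E
```

```text
(no output)
```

View pics/w3.png

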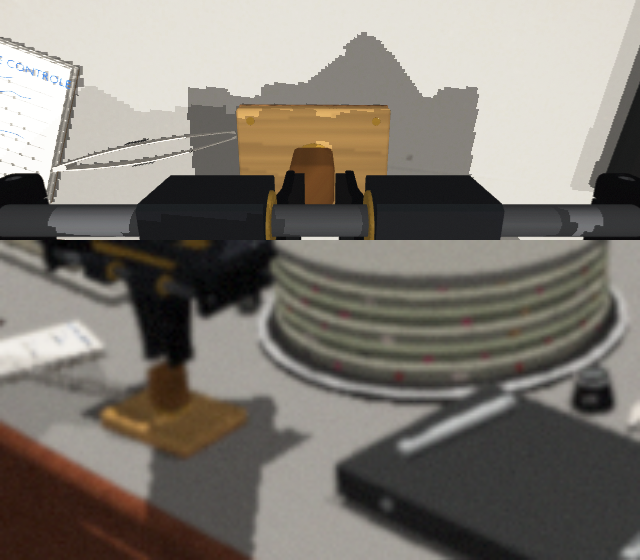

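```bash
cat >> h.py <<'E'
def proj(P,C):
    K,k1,M=C; P=np.atleast_2d(P); q=(P-M[:3,3])@M[:3,:3]; u=q[:,:2]/q[:,2:]
    return u*(1+k1*(u**2).sum(1,keepdims=True))*K[0,0]+K[:2,2]
E
python3 - <<'E'
from h import *
s=get_state(); C=cam("wrist",s); Rt=R.from_rotvec(s["tool_rot"])
tip=Rt.apply([[x,y,.017] for x in(-.01,.01) for y in(-.0075,.0075)])+s["position"]
print("tips",proj(tip,C).round(0).tolist())
a=np.radians(6.7); ux=np.array([np.cos(a),np.sin(a),0]); uy=np.array([-np.sin(a),np.cos(a),0]); c=np.array([.4212,.2475,0])
for z in(.018,.054): print(z,proj([c+.012*i*ux+.012*j*uy+[0,0,z] for i,j in((1,1),(1,-1),(-1,-1),(-1,1))],C).round(0).tolist())
print("sole",proj([c+.035*i*ux+.048*j*uy+[0,0,.014] for i,j in((1,1),(1,-1),(-1,-1),(-1,1))],C).round(0).tolist())
E
```

```text
tips [[305.0, 239.0], [329.0, 239.0], [305.0, 209.0], [329.0, 209.0]]
0.018 [[299.0, 204.0], [338.0, 204.0], [337.0, 240.0], [300.0, 240.0]]
0.054 [[295.0, 223.0], [341.0, 223.0], [341.0, 265.0], [296.0, 265.0]]
sole [[240.0, 166.0], [396.0, 166.0], [390.0, 270.0], [247.0, 270.0]]
```

send_rows:
  xyz:
    - [0,0,0]
    - [0,0,0]
    - [0,0,-2]
    - [0,0,-4]
    - [0,0,-6]
    - [0,0,-8]
    - [0,0,-10]
    - [0,0,-10]
    - [0,0,-10]
    - [0,0,-10]
  dr:
    - [0,0,0]
    - [0,0,0]
    - [0,0,0]
    - [0,0,0]
    - [0,0,0]
    - [0,0,0]
    - [0,0,0]
    - [0,0,0]
    - [0,0,0]
    - [0,0,0]
  jaw: 10

```text
time: 5.3
position: [0.4207, 0.2482, 0.0482]
tool_rot: [3.136, 0.186, -0.0]
ft_force: [0.3, -0.1, -0.5]
grip_width: 0.116
grip_force: 0.0
```

```bash
python3 - <<'E'
from h import *
a=get_image("wrist"); b=get_image("scene"); s=get_state(); print(s['grip_width']*87,s['grip_force'],s['ft_force'])
im=np.vstack([cv2.resize(a[200:300,220:420],None,fx=3.2,fy=3.2),cv2.resize(b[170:220,160:240],None,fx=5,fy=5)[:,:640] if 0 else cv2.copyMakeBorder(cv2.resize(b[170:220,160:240],None,fx=5,fy=5),0,0,0,240,0)]); save("w4",im)
E
```

```text
10.06769403803401 0.0 [-0.14596896 -0.47129893 -0.09135965]
```

View pics/w4.png

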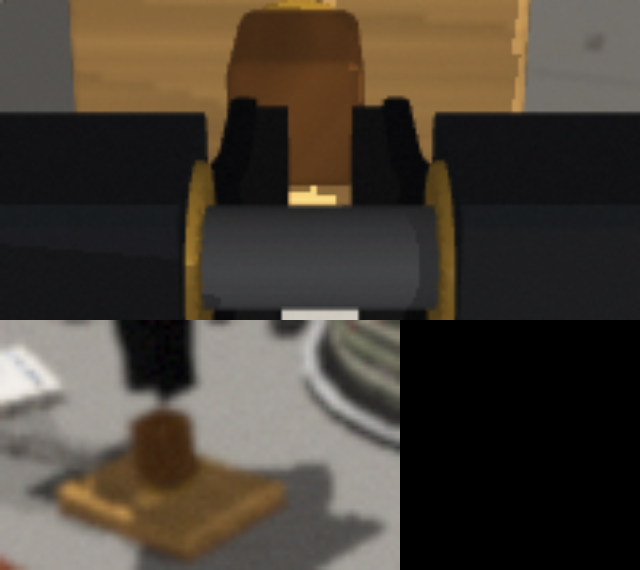

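The fingertips appear above the grip top, at about (290,100) and (350,100) in the wrist crop and (163,397) in the scene crop. I'll measure where they really are relative to the TCP.

```bash
python3 - <<'E'
from h import *
s=get_state(); p=s['position']; C=cam("scene"); print(p)
for z in(.03,.04,.05,.06,.065,.07,.08): print(z,(ray([(191,186)],C,z)[0,:2]-p[:2]).round(4))
Cw=cam("wrist",s); print(proj(p+[[0,0,.0236],[0,0,-.017]],C), "grip top px",proj([[.4212,.2485,.054]],C))
E
```

```text
[0.42067249 0.24819877 0.04809783]
0.03 [0.0377 0.0634]
0.04 [0.0259 0.0457]
0.05 [0.0141 0.028 ]
0.06 [0.0022 0.0103]
0.065 [-0.0037  0.0015]
0.07 [-0.0096 -0.0073]
0.08 [-0.0214 -0.025 ]
[[192.21132035 183.28267426]
 [194.24613988 197.49816175]] grip top px [[193.19865528 189.43045889]]
```

Both cameras put the fingertips about 18–24 mm behind the reported TCP, so `nose_length` has the wrong sign or the wrong value here. I'll go by the measured value: reopen, shift slightly and go deeper.

send_rows:
  xyz:
    - [-2,-3.5,0]
    - [-2,-3.5,0]
    - [-2,-3.5,0]
    - [-2,-3.5,0]
    - [-2,-3.5,10]
    - [-2,-3.5,20]
    - [-2,-3.5,30]
    - [-2,-3.5,38]
    - [-2,-3.5,43]
    - [-2,-3.5,44]
  dr:
    - [0,0,0]
    - [0,0,0]
    - [0,0,0]
    - [0,0,0]
    - [0,0,0]
    - [0,0,0]
    - [0,0,0]
    - [0,0,0]
    - [0,0,0]
    - [0,0,0]
  jaw: 55

```text
time: 6.23
position: [0.4172, 0.2511, 0.0026]
tool_rot: [3.136, 0.187, -0.004]
ft_force: [-0.2, 0.5, -0.7]
grip_width: 0.626
grip_force: 0.0
```

send_rows:
  xyz:
    - [0,0,0]
    - [0,0,0]
    - [0,0,0]
    - [0,0,0]
    - [0,0,0]
    - [0,0,0]
    - [0,0,0]
    - [0,0,0]
    - [0,0,0]
    - [0,0,0]
  dr:
    - [0,0,0]
    - [0,0,0]
    - [0,0,0]
    - [0,0,0]
    - [0,0,0]
    - [0,0,0]
    - [0,0,0]
    - [0,0,0]
    - [0,0,0]
    - [0,0,0]
  jaw: 15
  grip_force: 35

```text
time: 7.07
position: [0.4186, 0.2516, 0.0044]
tool_rot: [-3.136, -0.186, -0.001]
ft_force: [0.3, 1.2, 1.1]
grip_width: 0.272
grip_force: 35.0
```

```bash
python3 - <<'E'
from h import *
s=get_state(); print(s['position'],s['ft_force'],s['torque'],s['grip_width']*87,s['grip_force'])
E
```

```text
[0.41859    0.2516339  0.00436447] [0.31538605 1.21807472 1.09377554] [ 0.02646593 -0.13527663  0.00287833] 23.67417774697652 35.0002829823643
```

```bash
python3 - <<'E'
from h import *
C=cam("scene"); print(ray([(278,196),(331,178)],C,.0)); 
for z in(.08,.1,.12,.14): print(z,ray([(278,158),(330,150)],C,z).round(3).tolist())
goto(.5103,.0388,.10,-6.7)
E
```

```text
[[0.60417371 0.12741219 0.        ]
 [0.78657627 0.08396483 0.        ]]
0.08 [[0.662, 0.178, 0.08], [0.802, 0.101, 0.08]]
0.1 [[0.628, 0.144, 0.1], [0.762, 0.07, 0.1]]
0.12 [[0.593, 0.111, 0.12], [0.721, 0.04, 0.12]]
0.14 [[0.559, 0.077, 0.14], [0.681, 0.01, 0.14]]
xyz [65.9, 222.2, -95.6] dr [-0.0001, -0.0004, 0.2357]
```

send_rows:
  xyz:
    - [0,0,-20]
    - [0,0,-40]
    - [0,0,-60]
    - [0,0,-80]
    - [0,0,-96]
    - [0,0,-96]
    - [0,0,-96]
    - [0,0,-96]
    - [0,0,-96]
    - [0,0,-96]
  dr:
    - [0,0,0]
    - [0,0,0]
    - [0,0,0]
    - [0,0,0]
    - [0,0,0]
    - [0,0,0]
    - [0,0,0]
    - [0,0,0]
    - [0,0,0]
    - [0,0,0]

```text
time: 7.9
position: [0.4174, 0.2511, 0.0989]
tool_rot: [3.136, 0.187, -0.004]
ft_force: [-0.4, -0.2, -1.2]
grip_width: 0.28
grip_force: 35.0
```

```bash
python3 - <<'E'
from h import *
F=[get_state()['ft_force']]
print(F); goto(.5103,.0388,.10,-6.7)
E
```

```text
[array([-0.38314784, -0.18627871, -1.20594938])]
xyz [67.0, 221.8, -1.2] dr [0.0006, 0.0024, 0.2359]
```

send_rows:
  xyz:
    - [8,26,0]
    - [16,52,0]
    - [24,80,0]
    - [33,108,0]
    - [42,138,0]
    - [51,168,0]
    - [59,195,0]
    - [65,214,0]
    - [67,222,0]
    - [67,222,0]
  dr:
    - [0,0,0]
    - [0,0,0.05]
    - [0,0,0.1]
    - [0,0,0.15]
    - [0,0,0.2]
    - [0,0,0.236]
    - [0,0,0.236]
    - [0,0,0.236]
    - [0,0,0.236]
    - [0,0,0.236]

```text
time: 8.73
position: [0.5112, 0.037, 0.0993]
tool_rot: [-3.136, 0.19, 0.003]
ft_force: [-0.2, -0.8, -2.4]
grip_width: 0.272
grip_force: 35.0
```

```bash
python3 - <<'E'
from h import *
s=get_state(); print(s['position'],s['ft_force'])
goto(.5103,.0388,.0575,-6.7,s)
E
```

```text
[0.51121191 0.03702338 0.09929561] [-0.20113508 -0.77563603 -2.39978367]
xyz [-1.1, -1.7, 41.8] dr [-0.0001, 0.0016, -0.004]
```

send_rows:
  xyz:
    - [0,0,10]
    - [0,0,20]
    - [0,-1,30]
    - [0,-1,37]
    - [0,-1,42]
    - [0,-1,45]
    - [0,-1,46]
    - [0,-1,46]
    - [0,-1,46]
    - [0,-1,46]
  dr:
    - [0,0,0]
    - [0,0,0]
    - [0,0,0]
    - [0,0,0]
    - [0,0,0]
    - [0,0,0]
    - [0,0,0]
    - [0,0,0]
    - [0,0,0]
    - [0,0,0]

```text
time: 9.57
position: [0.5117, 0.04, 0.0546]
tool_rot: [3.136, -0.184, 0.001]
ft_force: [1.4, 0.3, -1.4]
grip_width: 0.275
grip_force: 35.0
```

```bash
cat >> h.py <<'E'
def meas(n=6):
    P=[];F=[];T=[]
    for _ in range(n):
        get_image("wrist"); s=get_state(); P.append(s['position']); F.append(s['ft_force']); T.append(s['torque'])
    print("t",round(s['time'],2),"P",np.mean(P,0).round(4),"F",np.mean(F,0).round(2),"std",np.std(F,0).round(2),"T",np.mean(T,0).round(3),"Tstd",np.std(T,0).round(3))
E
python3 -c "
from h import *
meas(6)"
```

```text
t 9.87 P [0.5116 0.0399 0.0545] F [ 0.11  0.23 -1.2 ] std [0.39 0.3  0.57] T [ 0.028  0.028 -0.009] Tstd [0.018 0.014 0.034]
```

send_rows:
  xyz:
    - [0,0,0.5]
    - [0,0,1]
    - [0,0,1.5]
    - [0,0,2]
    - [0,0,2.5]
    - [0,0,2.5]
    - [0,0,2.5]
    - [0,0,2.5]
    - [0,0,2.5]
    - [0,0,2.5]
  dr:
    - [0,0,0]
    - [0,0,0]
    - [0,0,0]
    - [0,0,0]
    - [0,0,0]
    - [0,0,0]
    - [0,0,0]
    - [0,0,0]
    - [0,0,0]
    - [0,0,0]

```text
time: 10.7
position: [0.5114, 0.0401, 0.0519]
tool_rot: [3.136, -0.184, 0.0]
ft_force: [-1.4, 0.5, 1.6]
grip_width: 0.274
grip_force: 35.0
```

```bash
python3 -c "
from h import *
meas(4)"
```

```text
t 10.9 P [0.5114 0.04   0.0518] F [-1.37  0.19  2.3 ] std [0.27 0.49 0.52] T [-0.039  0.368 -0.022] Tstd [0.029 0.049 0.025]
```

send_rows:
  xyz:
    - [0,2,0.4]
    - [0,5,0.4]
    - [0,9,0.4]
    - [0,13,0.4]
    - [0,17,0.4]
    - [0,21,0.4]
    - [0,25,0.4]
    - [0,28,0.4]
    - [0,30,0.4]
    - [0,30,0.4]
  dr:
    - [0,0,0]
    - [0,0,0]
    - [0,0,0]
    - [0,0,0]
    - [0,0,0]
    - [0,0,0]
    - [0,0,0]
    - [0,0,0]
    - [0,0,0]
    - [0,0,0]

```text
time: 11.73
position: [0.5078, 0.0093, 0.0513]
tool_rot: [3.135, -0.185, -0.0]
ft_force: [-2.2, -0.0, 4.0]
grip_width: 0.274
grip_force: 35.0
```

```bash
python3 -c "
from h import *
meas(4)"
```

```text
t 11.93 P [0.5078 0.0099 0.0514] F [-1.76 -0.53  5.26] std [0.22 0.58 0.86] T [-0.078  0.432 -0.022] Tstd [0.005 0.031 0.04 ]
```

send_rows:
  xyz:
    - [0,4,-0.2]
    - [0,9,-0.2]
    - [0,15,-0.2]
    - [0,21,-0.2]
    - [0,27,-0.2]
    - [0,33,-0.2]
    - [0,39,-0.2]
    - [0,45,-0.2]
    - [0,50,-0.2]
    - [0,54,-0.2]
  dr:
    - [0,0,0]
    - [0,0,0]
    - [0,0,0]
    - [0,0,0]
    - [0,0,0]
    - [0,0,0]
    - [0,0,0]
    - [0,0,0]
    - [0,0,0]
    - [0,0,0]

```text
time: 12.77
position: [0.5015, -0.0443, 0.0515]
tool_rot: [3.136, -0.185, 0.0]
ft_force: [-0.4, -0.0, 3.3]
grip_width: 0.272
grip_force: 35.0
```

```bash
python3 -c "
from h import *
s=get_state();C=cam('wrist',s);im=get_image('wrist');save('w5',im);np.save('w5.npy',C[2])
meas(3)"
```

```text
t 12.97 P [ 0.5015 -0.0441  0.0515] F [-0.43 -0.24  4.33] std [0.47 0.18 0.54] T [0.042 0.183 0.052] Tstd [0.028 0.045 0.054]
```

View pics/w5.png

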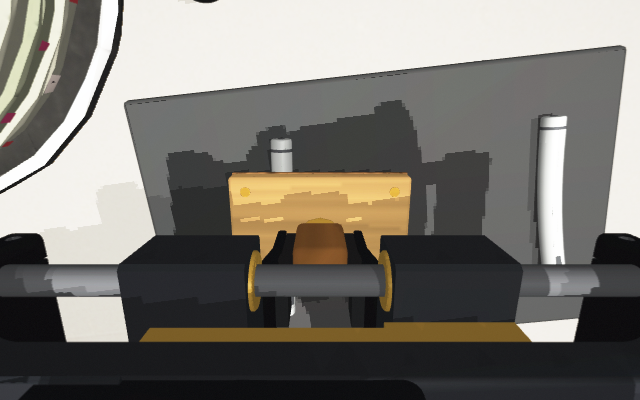

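Runner A's end shows at (282,155), now behind the block centre as planned, so it has rolled about 1.1 turns at a steady force. It is straight. Next is B.

```bash
python3 - <<'E'
from h import *
s=get_state(); goto(.4982,-.2047,s['position'][2]+.02,3.9,s)
E
```

```text
xyz [15.5, 160.3, -19.9] dr [0.0003, -0.0002, -0.1855]
```

send_rows:
  xyz:
    - [0,0,-8]
    - [0,0,-20]
    - [0,0,-20]
    - [2,25,-20]
    - [5,55,-20]
    - [8,85,-20]
    - [11,115,-20]
    - [14,143,-20]
    - [15.5,160,-20]
    - [15.5,160,-20]
  dr:
    - [0,0,0]
    - [0,0,0]
    - [0,0,0]
    - [0,0,-0.05]
    - [0,0,-0.1]
    - [0,0,-0.15]
    - [0,0,-0.1855]
    - [0,0,-0.1855]
    - [0,0,-0.1855]
    - [0,0,-0.1855]

```text
time: 13.8
position: [0.4972, -0.2097, 0.0714]
tool_rot: [3.138, 0.096, -0.0]
ft_force: [-0.2, -0.4, -1.7]
grip_width: 0.273
grip_force: 35.0
```

```bash
python3 - <<'E'
from h import *
meas(3); s=get_state(); goto(.4982,-.2047,.0515,3.9,s)
E
```

```text
t 13.95 P [ 0.4979 -0.2046  0.0714] F [-0.03  0.28 -1.49] std [0.31 0.12 0.29] T [ 0.064 -0.019  0.038] Tstd [0.022 0.011 0.012]
xyz [-0.1, 1.7, 19.9] dr [-0.0009, 0.0001, 0.0008]
```

send_rows:
  xyz:
    - [0,0,5]
    - [0,0,10]
    - [0,0,14]
    - [0,0,16.5]
    - [0,0,17.5]
    - [0,0,18.2]
    - [0,0,18.8]
    - [0,0,19.3]
    - [0,0,19.5]
    - [0,0,19.5]
  dr:
    - [0,0,0]
    - [0,0,0]
    - [0,0,0]
    - [0,0,0]
    - [0,0,0]
    - [0,0,0]
    - [0,0,0]
    - [0,0,0]
    - [0,0,0]
    - [0,0,0]

```text
time: 14.78
position: [0.4983, -0.2042, 0.0524]
tool_rot: [3.139, 0.107, 0.0]
ft_force: [-0.4, 0.1, 0.6]
grip_width: 0.268
grip_force: 35.0
```

```bash
python3 -c "
from h import *
meas(4)"
```

```text
t 14.98 P [ 0.4983 -0.2042  0.0523] F [-0.87  0.38  0.98] std [0.53 0.44 0.25] T [ 0.136  0.196 -0.005] Tstd [0.024 0.02  0.029]
```

send_rows:
  xyz:
    - [0,-1,0.2]
    - [0,-2,0.2]
    - [0,-3,0.2]
    - [0,-4,0.2]
    - [0,-5,0.2]
    - [0,-6,0.1]
    - [0,-7,0.1]
    - [0,-8,0.1]
    - [0,-9,0]
    - [0,-10,0]
  dr:
    - [0,0,0]
    - [0,0,0]
    - [0,0,0]
    - [0,0,0]
    - [0,0,0]
    - [0,0,0]
    - [0,0,0]
    - [0,0,0]
    - [0,0,0]
    - [0,0,0]

```text
time: 15.82
position: [0.4977, -0.1941, 0.0522]
tool_rot: [3.14, 0.107, 0.0]
ft_force: [-0.7, -0.5, 3.5]
grip_width: 0.269
grip_force: 35.0
```

```bash
python3 -c "
from h import *
meas(3)"
```

```text
t 15.97 P [ 0.4977 -0.1939  0.0522] F [-0.33 -0.39  4.08] std [0.46 0.43 0.33] T [-0.023  0.238  0.022] Tstd [0.095 0.017 0.009]
```

send_rows:
  xyz:
    - [0,-1,-0.1]
    - [0,-3,-0.2]
    - [0,-5,-0.3]
    - [0,-7,-0.3]
    - [0,-9,-0.3]
    - [0,-11,-0.3]
    - [0,-13,-0.3]
    - [0,-15,-0.2]
    - [0,-17,-0.1]
    - [0,-18,0]
  dr:
    - [0,0,0]
    - [0,0,0]
    - [0,0,0]
    - [0,0,0]
    - [0,0,0]
    - [0,0,0]
    - [0,0,0]
    - [0,0,0]
    - [0,0,0]
    - [0,0,0]

```text
time: 16.8
position: [0.4964, -0.1756, 0.0521]
tool_rot: [-3.14, -0.108, -0.0]
ft_force: [0.0, -0.0, 4.9]
grip_width: 0.275
grip_force: 35.0
```

```bash
python3 -c "
from h import *
meas(3)"
```

```text
t 16.95 P [ 0.4964 -0.1755  0.0521] F [-0.25  0.7   4.65] std [0.68 0.23 0.24] T [0.302 0.112 0.014] Tstd [0.039 0.029 0.027]
```

send_rows:
  xyz:
    - [0,-1,0]
    - [0,-2,0.1]
    - [0,-3,0.1]
    - [0,-4,0.2]
    - [0,-5,0.2]
    - [0,-6,0.3]
    - [0,-7,0.3]
    - [0,-8,0.4]
    - [0,-9,0.4]
    - [0,-9,0.4]
  dr:
    - [0,0,0]
    - [0,0,0]
    - [0,0,0]
    - [0,0,0]
    - [0,0,0]
    - [0,0,0]
    - [0,0,0]
    - [0,0,0]
    - [0,0,0]
    - [0,0,0]

```text
time: 17.78
position: [0.4957, -0.1668, 0.0516]
tool_rot: [-3.14, -0.108, -0.0]
ft_force: [0.8, -0.2, 3.6]
grip_width: 0.274
grip_force: 35.0
```

```bash
python3 -c "
from h import *
meas(3)"
```

```text
t 17.93 P [ 0.4957 -0.1668  0.0516] F [0.65 1.5  4.45] std [0.29 0.24 0.26] T [ 0.285 -0.055 -0.016] Tstd [0.011 0.016 0.025]
```

send_rows:
  xyz:
    - [0,-0.5,0]
    - [0,-1,0.1]
    - [0,-1.5,0.1]
    - [0,-2,0.1]
    - [0,-2.5,0.1]
    - [0,-3,0]
    - [0,-3.5,0]
    - [0,-4,-0.1]
    - [0,-4.5,-0.2]
    - [0,-5,-0.3]
  dr:
    - [0,0,0]
    - [0,0,0]
    - [0,0,0]
    - [0,0,0]
    - [0,0,0]
    - [0,0,0]
    - [0,0,0]
    - [0,0,0]
    - [0,0,0]
    - [0,0,0]

```text
time: 18.77
position: [0.4953, -0.1625, 0.052]
tool_rot: [3.139, 0.107, 0.0]
ft_force: [1.0, -1.0, 3.6]
grip_width: 0.274
grip_force: 35.0
```

```bash
python3 -c "
from h import *
meas(3)"
```

```text
t 18.92 P [ 0.4954 -0.1623  0.052 ] F [ 1.   -1.28  4.3 ] std [0.13 0.71 0.64] T [-0.346 -0.247  0.016] Tstd [0.031 0.013 0.01 ]
```

send_rows:
  xyz:
    - [0,-0.8,-0.2]
    - [0,-1.6,-0.4]
    - [0,-2.4,-0.6]
    - [0,-3.2,-0.75]
    - [0,-4,-0.9]
    - [0,-4.8,-1.1]
    - [0,-5.6,-1.2]
    - [0,-6.4,-1.35]
    - [0,-7.2,-1.5]
    - [0,-8,-1.6]
  dr:
    - [0,0,0]
    - [0,0,0]
    - [0,0,0]
    - [0,0,0]
    - [0,0,0]
    - [0,0,0]
    - [0,0,0]
    - [0,0,0]
    - [0,0,0]
    - [0,0,0]

```text
time: 19.75
position: [0.4948, -0.1541, 0.0535]
tool_rot: [-3.14, -0.107, 0.0]
ft_force: [1.5, -1.0, 3.0]
grip_width: 0.272
grip_force: 35.0
```

```bash
python3 -c "
from h import *
meas(3)"
```

```text
t 19.9 P [ 0.4947 -0.1539  0.0535] F [ 0.86 -0.36  3.04] std [0.05 0.07 0.43] T [-0.113 -0.272 -0.034] Tstd [0.073 0.03  0.016]
```

send_rows:
  xyz:
    - [0,-1.4,-0.2]
    - [0,-2.8,-0.35]
    - [0,-4.2,-0.45]
    - [0,-5.6,-0.55]
    - [0,-7,-0.6]
    - [0,-8.4,-0.65]
    - [0,-9.8,-0.7]
    - [0,-11.2,-0.7]
    - [0,-12.6,-0.7]
    - [0,-14,-0.65]
  dr:
    - [0,0,0]
    - [0,0,0]
    - [0,0,0]
    - [0,0,0]
    - [0,0,0]
    - [0,0,0]
    - [0,0,0]
    - [0,0,0]
    - [0,0,0]
    - [0,0,0]

```text
time: 20.73
position: [0.4938, -0.1399, 0.0542]
tool_rot: [-3.14, -0.108, 0.0]
ft_force: [0.8, -0.1, 4.3]
grip_width: 0.274
grip_force: 35.0
```

```bash
python3 -c "
from h import *
meas(3)"
```

```text
t 20.88 P [ 0.4938 -0.1397  0.0542] F [0.46 0.57 3.59] std [0.51 0.77 0.22] T [ 0.092 -0.251 -0.027] Tstd [0.059 0.031 0.027]
```

send_rows:
  xyz:
    - [0,-1,0.05]
    - [0,-2,0.1]
    - [0,-3,0.15]
    - [0,-4,0.25]
    - [0,-5,0.35]
    - [0,-6,0.45]
    - [0,-7,0.55]
    - [0,-8,0.65]
    - [0,-9,0.8]
    - [0,-10,0.95]
  dr:
    - [0,0,0]
    - [0,0,0]
    - [0,0,0]
    - [0,0,0]
    - [0,0,0]
    - [0,0,0]
    - [0,0,0]
    - [0,0,0]
    - [0,0,0]
    - [0,0,0]

```text
time: 21.72
position: [0.4932, -0.1301, 0.0532]
tool_rot: [-3.14, -0.107, -0.0]
ft_force: [0.4, 1.4, 3.0]
grip_width: 0.273
grip_force: 35.0
```

```bash
python3 -c "
from h import *
meas(3)"
```

```text
t 21.87 P [ 0.4931 -0.1299  0.0532] F [0.91 1.2  2.99] std [0.41 0.04 0.14] T [ 0.245 -0.263  0.013] Tstd [0.069 0.019 0.002]
```

send_rows:
  xyz:
    - [0,-1,0.2]
    - [0,-2,0.35]
    - [0,-3,0.5]
    - [0,-4,0.7]
    - [0,-5,0.9]
    - [0,-6,1.15]
    - [0,-7,1.35]
    - [0,-8,1.55]
    - [0,-9,1.75]
    - [0,-10,1.9]
  dr:
    - [0,0,0]
    - [0,0,0]
    - [0,0,0]
    - [0,0,0]
    - [0,0,0]
    - [0,0,0]
    - [0,0,0]
    - [0,0,0]
    - [0,0,0]
    - [0,0,0]

```text
time: 22.7
position: [0.4925, -0.1209, 0.0514]
tool_rot: [3.139, 0.107, 0.0]
ft_force: [0.9, -1.8, 4.3]
grip_width: 0.27
grip_force: 35.0
```

```bash
python3 -c "
from h import *
meas(3)"
```

```text
t 22.85 P [ 0.4925 -0.1207  0.0515] F [ 1.1  -0.72  4.47] std [0.43 0.47 0.23] T [-0.248 -0.184  0.043] Tstd [0.034 0.019 0.014]
```

send_rows:
  xyz:
    - [0,0,-10]
    - [0,0,-30]
    - [0,0,-50]
    - [0,0,-60]
    - [0,-30,-60]
    - [0,-70,-60]
    - [0,-110,-60]
    - [0,-150,-60]
    - [0,-185,-60]
    - [0,-200,-60]
  dr:
    - [0,0,0]
    - [0,0,0]
    - [0,0,0]
    - [0,0,0]
    - [0,0,0]
    - [0,0,0]
    - [0,0,0]
    - [0,0,0]
    - [0,0,0]
    - [0,0,0]

```text
time: 23.68
position: [0.4767, 0.085, 0.1111]
tool_rot: [-3.138, -0.117, 0.002]
ft_force: [0.6, 0.8, -1.0]
grip_width: 0.27
grip_force: 35.0
```

```bash
python3 - <<'E'
from h import *
get_image("wrist"); s=get_state(); print(s['position']); goto(.4195,.25,.11,6.7,s)
E
```

```text
[0.47674151 0.08644972 0.11119396]
xyz [-44.5, -167.5, 1.7] dr [-0.0027, 0.0011, -0.0402]
```

send_rows:
  xyz:
    - [-8,-30,0]
    - [-17,-65,0]
    - [-27,-100,0]
    - [-36,-135,0]
    - [-43,-160,0]
    - [-44.5,-167,15]
    - [-44.5,-167,40]
    - [-44.5,-167,65]
    - [-44.5,-167,85]
    - [-44.5,-167,95]
  dr:
    - [0,0,-0.04]
    - [0,0,-0.04]
    - [0,0,-0.04]
    - [0,0,-0.04]
    - [0,0,-0.04]
    - [0,0,-0.04]
    - [0,0,-0.04]
    - [0,0,-0.04]
    - [0,0,-0.04]
    - [0,0,-0.04]

```text
time: 24.57
position: [0.4205, 0.241, 0.0133]
tool_rot: [3.135, 0.17, -0.009]
ft_force: [-1.3, -0.0, -1.7]
grip_width: 0.273
grip_force: 35.0
```

```bash
python3 - <<'E'
from h import *
get_image("wrist"); meas(1)
E
```

```text
t 24.67 P [0.421  0.2415 0.0144] F [-0.53 -0.49 -1.44] std [0. 0. 0.] T [0.027 0.004 0.007] Tstd [0. 0. 0.]
```

Lower about 9.5 mm, open, then rise.

send_rows:
  xyz:
    - [0,0,3]
    - [0,0,6]
    - [0,0,8]
    - [0,0,9]
    - [0,0,9.5]
    - [0,0,9.5]
    - [0,0,9.5]
    - [0,0,9.5]
    - [0,0,9.5]
    - [0,0,9.5]
  dr:
    - [0,0,0]
    - [0,0,0]
    - [0,0,0]
    - [0,0,0]
    - [0,0,0]
    - [0,0,0]
    - [0,0,0]
    - [0,0,0]
    - [0,0,0]
    - [0,0,0]

```text
time: 25.5
position: [0.423, 0.2428, 0.0069]
tool_rot: [3.137, 0.17, 0.0]
ft_force: [-0.1, -0.8, -1.6]
grip_width: 0.271
grip_force: 35.0
```

send_rows:
  xyz:
    - [0,0,0]
    - [0,0,0]
    - [0,0,0]
    - [0,0,0]
    - [0,0,-10]
    - [0,0,-30]
    - [0,0,-60]
    - [0,0,-95]
    - [0,0,-130]
    - [0,0,-150]
  dr:
    - [0,0,0]
    - [0,0,0]
    - [0,0,0]
    - [0,0,0]
    - [0,0,0]
    - [0,0,0]
    - [0,0,0]
    - [0,0,0]
    - [0,0,0]
    - [0,0,0]
  jaw: 50
  grip_force: 20

```text
time: 26.33
position: [0.4241, 0.2443, 0.1611]
tool_rot: [-3.136, -0.172, -0.008]
ft_force: [1.4, 0.3, 0.6]
grip_width: 0.571
grip_force: 0.0
```

```bash
python3 - <<'E'
from h import *
s=get_state(); print(s['position'],s['time'],s['grip_width']*87)
goto(.46,-.08,.20,0,s)
E
```

```text
[0.42413914 0.24430662 0.16106892] 26.3333 49.7097250237982
xyz [0.4, 326.3, -39.1] dr [-0.0009, -0.0048, 0.1095]
```

send_rows:
  xyz:
    - [0,30,-30]
    - [0,65,-39]
    - [0,105,-39]
    - [0,145,-39]
    - [0,185,-39]
    - [0,225,-39]
    - [0,265,-39]
    - [0,300,-39]
    - [0,326,-39]
    - [0,326,-39]
  dr:
    - [0,0,0]
    - [0,0,0.05]
    - [0,0,0.11]
    - [0,0,0.11]
    - [0,0,0.11]
    - [0,0,0.11]
    - [0,0,0.11]
    - [0,0,0.11]
    - [0,0,0.11]
    - [0,0,0.11]

```text
time: 27.17
position: [0.458, -0.0876, 0.1962]
tool_rot: [3.14, -0.016, 0.001]
ft_force: [-0.4, -0.7, 0.2]
grip_width: 0.574
grip_force: 0.0
```

```bash
python3 - <<'E'
from h import *
get_image("wrist"); s=get_state(); C=cam("wrist",s); im=get_image("wrist"); save("w6",im); np.save("w6.npy",C[2]); print(s['position'],s['tool_rot'],s['time'])
save("s6",get_image("scene"))
E
```

```text
[ 0.45807474 -0.08402257  0.19624431] [-3.14125136e+00  1.09568161e-02 -3.24601081e-04] 27.2167
```

View pics/w6.png

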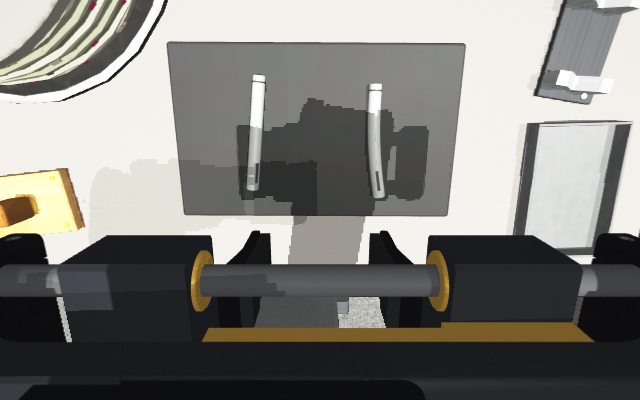

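Both keyways are up again. A runs from (259,75) to (253,190). B runs from (375,84) to (379,197) and is bowed to the left, so B is the bent one.

```bash
python3 - <<'E'
from h import *
im=cv2.imread("pics/w6.png"); K,k,_=cam("wrist"); C=(K,k,np.load("w6.npy"))
f=lambda e:(ray(e,C,.044)*1000).round(1)
for n,e in dict(A=[(259,75.5),(253,190)],B=[(375.5,84),(379,197)]).items():
    w=f(e); d=w[0]-w[1]; print(n,w.mean(0),"len",np.hypot(*d[:2]).round(1),"ang",np.degrees(np.arctan2(d[1],d[0])).round(1))
# rows: horizontal centre at mid
g=im.min(2).astype(int)
for y in(95,110,120,132,145,160):
    r=[]
    for a,b in((235,275),(362,392)):
        th=(g[y,a:b].max()+np.median(g[y,a:b]))/2; xs=np.where(g[y,a:b]>th)[0]+a; r.append(((f([(xs.mean(),y)])[0]).tolist(),len(xs)))
    print(y,r)
s=get_state(); goto(.503,-.0238,.15,-3,s)
E
python3 - <<'E'
import sys; sys.path.insert(0,'.')
from h import *
import os; os.chdir('.')
im=cv2.imread("pics/top.png"); C=cam("top"); g=im.max(2)
for z in (0.008,.03):
  m=np.zeros(g.shape,np.uint8); m[160:216,406:448]=(g[160:216,406:448]>150)*255
  cs,_=cv2.findContours(m,0,2)
  for c in cs:
    if cv2.contourArea(c)>8: print(z,cv2.minAreaRect((ray(c[:,0],C,z)[:,:2]*1000).astype(np.float32)))
E
```

```text
A [502.35 -24.25  44.  ] len 109.7 ang -6.2
B [ 494.05 -142.2    44.  ] len 109.4 ang 3.9
95 [([539.6, -27.9, 44.0], 12), ([538.8, -138.3, 44.0], 11)]
110 [([525.9, -26.2, 44.0], 12), ([525.1, -137.4, 44.0], 10)]
120 [([516.7, -25.2, 44.0], 11), ([515.8, -138.7, 44.0], 10)]
132 [([505.4, -24.1, 44.0], 12), ([504.5, -138.6, 44.0], 11)]
145 [([492.9, -22.4, 44.0], 12), ([492.0, -139.5, 44.0], 10)]
160 [([478.2, -21.1, 44.0], 11), ([477.3, -141.0, 44.0], 10)]
xyz [44.6, -56.6, 46.3] dr [-0.0007, -0.0004, 0.0512]
0.008 ((548.0610961914062, -368.5333251953125), (9.925396919250488, 10.182954788208008), 0.8505825996398926)
0.008 ((554.8728637695312, -326.37188720703125), (9.932624816894531, 9.992825508117676), 0.8631691932678223)
0.008 ((624.6034545898438, -382.431640625), (7.572086811065674, 10.309345245361328), 0.9433040022850037)
0.008 ((632.6796264648438, -338.7474060058594), (7.509857654571533, 10.270669937133789), 89.12765502929688)
0.03 ((545.7349853515625, -362.7264709472656), (9.736990928649902, 9.989727973937988), 0.850770115852356)
0.03 ((552.4173583984375, -321.36517333984375), (9.744084358215332, 9.803167343139648), 0.8633360862731934)
0.03 ((620.8245849609375, -376.36090087890625), (7.428335666656494, 10.113716125488281), 0.9435389637947083)
0.03 ((628.7474365234375, -333.50579833984375), (7.367300987243652, 10.075797080993652), 89.1274642944336)
```

```bash
python3 - <<'E'
from h import *
get_image("wrist");s=get_state(); goto(.5024,-.0239,.026,-6.4,s)
E
```

```text
xyz [43.9, -55.8, 170.3] dr [-0.0003, -0.0005, 0.112]
```

send_rows:
  xyz:
    - [22,-28,0]
    - [44,-56,20]
    - [44,-56,50]
    - [44,-56,80]
    - [44,-56,110]
    - [44,-56,135]
    - [44,-56,150]
    - [44,-56,162]
    - [44,-56,170]
    - [44,-56,170]
  dr:
    - [0,0,0.05]
    - [0,0,0.112]
    - [0,0,0.112]
    - [0,0,0.112]
    - [0,0,0.112]
    - [0,0,0.112]
    - [0,0,0.112]
    - [0,0,0.112]
    - [0,0,0.112]
    - [0,0,0.112]
  jaw: 34

```text
time: 28.2
position: [0.5015, -0.0244, 0.0249]
tool_rot: [-3.136, 0.176, 0.003]
ft_force: [-1.4, -0.6, 0.1]
grip_width: 0.391
grip_force: 0.0
```

```bash
python3 - <<'E'
from h import *
meas(2)
E
```

```text
t 28.3 P [ 0.5027 -0.0248  0.0263] F [0.2  0.32 0.09] std [0.14 0.85 0.81] T [0.023 0.01  0.026] Tstd [0.013 0.008 0.051]
```

send_rows:
  xyz:
    - [0,0,1]
    - [0,0,2]
    - [0,0,3]
    - [0,0,4]
    - [0,0,5]
    - [0,0,5.5]
    - [0,0,6]
    - [0,0,6]
    - [0,0,6]
    - [0,0,6]
  dr:
    - [0,0,0]
    - [0,0,0]
    - [0,0,0]
    - [0,0,0]
    - [0,0,0]
    - [0,0,0]
    - [0,0,0]
    - [0,0,0]
    - [0,0,0]
    - [0,0,0]

```text
time: 29.13
position: [0.5023, -0.0254, 0.0198]
tool_rot: [3.136, -0.178, -0.0]
ft_force: [0.9, 0.1, -0.0]
grip_width: 0.393
grip_force: 0.0
```

```bash
python3 - <<'E'
from h import *
meas(3)
E
```

```text
t 29.28 P [ 0.5024 -0.0254  0.0198] F [ 0.35 -0.06  0.16] std [0.21 0.17 0.21] T [ 0.048  0.026 -0.021] Tstd [0.04  0.017 0.026]
```

send_rows:
  xyz:
    - [0,0,0.5]
    - [0,0,1]
    - [0,0,1.5]
    - [0,0,2]
    - [0,0,2]
    - [0,0,2]
    - [0,0,2]
    - [0,0,2]
    - [0,0,2]
    - [0,0,2]
  dr:
    - [0,0,0]
    - [0,0,0]
    - [0,0,0]
    - [0,0,0]
    - [0,0,0]
    - [0,0,0]
    - [0,0,0]
    - [0,0,0]
    - [0,0,0]
    - [0,0,0]

```text
time: 30.12
position: [0.5024, -0.0254, 0.0179]
tool_rot: [3.136, -0.179, 0.0]
ft_force: [0.5, 0.4, 0.3]
grip_width: 0.387
grip_force: 0.0
```

```bash
python3 - <<'E'
from h import *
meas(3)
E
```

```text
t 30.27 P [ 0.5024 -0.0254  0.0178] F [-0.14  0.42  0.24] std [0.1  0.27 0.35] T [-0.002  0.019 -0.003] Tstd [0.007 0.032 0.01 ]
```

send_rows:
  xyz:
    - [0,0,0.5]
    - [0,0,1]
    - [0,0,1.5]
    - [0,0,2]
    - [0,0,2.5]
    - [0,0,2.5]
    - [0,0,2.5]
    - [0,0,2.5]
    - [0,0,2.5]
    - [0,0,2.5]
  dr:
    - [0,0,0]
    - [0,0,0]
    - [0,0,0]
    - [0,0,0]
    - [0,0,0]
    - [0,0,0]
    - [0,0,0]
    - [0,0,0]
    - [0,0,0]
    - [0,0,0]

```text
time: 31.1
position: [0.5023, -0.0254, 0.0153]
tool_rot: [3.136, -0.179, 0.0]
ft_force: [0.2, 0.2, -0.1]
grip_width: 0.389
grip_force: 0.0
```

```bash
python3 - <<'E'
from h import *
meas(3)
E
```

```text
t 31.25 P [ 0.5024 -0.0254  0.0154] F [-0.11  0.17 -0.56] std [0.13 0.24 0.49] T [ 0.015  0.012 -0.031] Tstd [0.01  0.011 0.04 ]
```

send_rows:
  xyz:
    - [0,-0.5,0.5]
    - [0,-1,1]
    - [0,-1,1.5]
    - [0,-1,1.5]
    - [0,-1,1.5]
    - [0,-1,1.5]
    - [0,-1,1.5]
    - [0,-1,1.5]
    - [0,-1,1.5]
    - [0,-1,1.5]
  dr:
    - [0,0,0]
    - [0,0,0]
    - [0,0,0]
    - [0,0,0]
    - [0,0,0]
    - [0,0,0]
    - [0,0,0]
    - [0,0,0]
    - [0,0,0]
    - [0,0,0]
  jaw: 5
  grip_force: 20

```text
time: 32.08
position: [0.5029, -0.0243, 0.0141]
tool_rot: [-3.137, 0.178, -0.001]
ft_force: [-0.1, 1.5, 5.0]
grip_width: 0.132
grip_force: 21.5
```

```bash
python3 - <<'E'
from h import *
meas(2); s=get_state(); print(s['grip_width']*87,s['grip_force']); goto(.565,-.335,.12,-9.6,s)
E
```

```text
t 32.18 P [ 0.5029 -0.0243  0.0141] F [0.4  0.74 5.5 ] std [0.63 0.13 0.07] T [ 0.2   -0.086  0.052] Tstd [0.019 0.037 0.004]
11.159081517702921 21.51596354349749
xyz [97.0, 301.7, -105.8] dr [-0.0001, -0.0008, 0.0539]
```

```bash
python3 - <<'E'
from h import *
s=get_state(); goto(.53,-.34,.13,-9.6,s)
E
```

```text
xyz [62.8, 310.6, -115.8] dr [-0.0001, -0.0008, 0.0539]
```

send_rows:
  xyz:
    - [0,0,-20]
    - [0,0,-50]
    - [3,15,-80]
    - [11,55,-105]
    - [19,95,-116]
    - [27,135,-116]
    - [35,175,-116]
    - [43,215,-116]
    - [52,255,-116]
    - [60,295,-116]
  dr:
    - [0,0,0]
    - [0,0,0]
    - [0,0,0.054]
    - [0,0,0.054]
    - [0,0,0.054]
    - [0,0,0.054]
    - [0,0,0.054]
    - [0,0,0.054]
    - [0,0,0.054]
    - [0,0,0.054]

```text
time: 33.02
position: [0.527, -0.3241, 0.1285]
tool_rot: [-3.13, 0.264, 0.004]
ft_force: [0.6, 1.3, 0.3]
grip_width: 0.13
grip_force: 20.0
```

```bash
python3 - <<'E'
from h import *
get_image("wrist");get_image("wrist"); s=get_state(); C=cam("wrist",s); im=get_image("wrist"); save("w7",im); np.save("w7.npy",C[2]); print(s['position'],s['tool_rot'],s['grip_width']*87)
E
```

```text
[ 0.52453055 -0.33209971  0.12741341] [ 3.1257223  -0.28181986 -0.00566756] 11.074436514529285
```

View pics/w7.png

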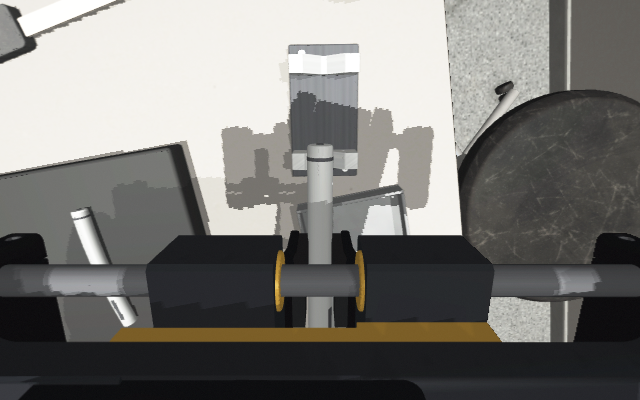

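The held runner's end is at (320,147). The V-rest base spans (289..358, 45) to (291..357, 176), nearly in line with the runner.

```bash
python3 - <<'E'
from h import *
im=cv2.imread("pics/w7.png"); K,k,_=cam("wrist"); C=(K,k,np.load("w7.npy"))
w=ray([(288.5,44),(358.5,44),(357.5,176),(290.5,176)],C,.008)*1000; print(w.round(1).tolist()); c=w.mean(0); d=w[0]+w[1]-w[2]-w[3]; print(c,np.degrees(np.arctan2(d[1],d[0])),"len",np.hypot(*d[:2])/2,"wid",np.hypot(*(w[0]-w[1])[:2]))
g=im.min(2)
for y in(56,60,64,68,160,165): xs=np.where(g[y,280:368]>(170 if y<100 else 110))[0]+280; print(y,xs.min(),xs.max(),(ray([(xs.min(),y),(xs.max(),y)],C,.03)*1000).round(1).tolist())
print("g62",g[62,284:364].tolist())
s=get_state(); p=s["position"]; get_image("wrist"); s=get_state(); print(s['position'],s['tool_rot'])
a=-9.8; goto(.5865,-.348,.03,a,s)
E
```

```text
[[646.7, -330.6, 8.0], [636.5, -386.9, 8.0], [527.9, -369.5, 8.0], [538.8, -310.1, 8.0]]
[ 587.46398061 -349.24312116    8.        ] -9.925251222602173 len 109.87140763978387 wid 57.19983311390277
56 280 367 [[635.9, -323.6, 30.0], [624.0, -389.0, 30.0]]
60 280 367 [[633.1, -323.0, 30.0], [621.2, -388.6, 30.0]]
64 280 367 [[630.3, -322.4, 30.0], [618.3, -388.2, 30.0]]
68 280 367 [[627.5, -321.8, 30.0], [615.4, -387.8, 30.0]]
160 280 367 [[557.7, -306.8, 30.0], [544.7, -377.5, 30.0]]
165 280 367 [[553.6, -305.9, 30.0], [540.6, -376.9, 30.0]]
g62 [218, 218, 218, 218, 232, 254, 255, 255, 255, 255, 255, 255, 255, 255, 255, 255, 255, 255, 253, 243, 244, 244, 244, 244, 244, 244, 244, 244, 244, 245, 245, 245, 246, 246, 246, 246, 247, 254, 255, 255, 255, 255, 253, 241, 241, 240, 240, 239, 239, 240, 239, 239, 239, 239, 239, 239, 238, 238, 236, 236, 239, 250, 255, 255, 255, 255, 255, 255, 255, 255, 255, 255, 255, 255, 255, 249, 235, 238, 238, 238]
[ 0.52665638 -0.32333719  0.12787325] [-3.12804955  0.26852771  0.0049325 ]
xyz [63.5, 14.3, 97.6] dr [-0.0018, 0.0033, -0.0002]
```

```bash
python3 - <<'E'
from h import *
for i in range(4):
    get_image("wrist"); s=get_state(); print(s['time'],s['position'].round(4),s['tool_rot'].round(4),s['qd'].round(2))
goto(.5872,-.3489,.03,-9.8,s)
E
```

```text
33.2667 [ 0.5275 -0.3212  0.1284] [-3.1283  0.2634  0.0037] [-0.02 -0.02 -0.03  0.01 -0.01 -0.    0.  ]
33.3167 [ 0.5281 -0.3202  0.1288] [-3.1289e+00  2.6040e-01  2.7000e-03] [-0.01 -0.02 -0.02  0.    0.   -0.    0.  ]
33.3667 [ 0.5284 -0.32    0.1293] [-3.1297e+00  2.5900e-01  1.8000e-03] [-0.   -0.01 -0.   -0.    0.   -0.    0.  ]
33.4167 [ 0.5286 -0.32    0.1296] [-3.1303e+00  2.5850e-01  1.1000e-03] [-0.   -0.01  0.   -0.    0.01 -0.   -0.  ]
xyz [62.6, 18.9, 99.5] dr [-0.0006, 0.0008, 0.0062]
```

send_rows:
  xyz:
    - [20,6,0]
    - [40,12,0]
    - [55,17,0]
    - [62.5,19,15]
    - [62.5,19,40]
    - [62.5,19,62]
    - [62.5,19,80]
    - [62.5,19,92]
    - [62.5,19,99]
    - [62.5,19,100]
  dr:
    - [0,0,0.006]
    - [0,0,0.006]
    - [0,0,0.006]
    - [0,0,0.006]
    - [0,0,0.006]
    - [0,0,0.006]
    - [0,0,0.006]
    - [0,0,0.006]
    - [0,0,0.006]
    - [0,0,0.006]

```text
time: 34.25
position: [0.5863, -0.3502, 0.0287]
tool_rot: [-3.129, 0.271, 0.003]
ft_force: [-0.0, 0.2, -0.8]
grip_width: 0.128
grip_force: 20.0
```

```bash
python3 - <<'E'
from h import *
meas(4); s=get_state(); goto(.5872,-.3489,-.0045,-9.8,s)
E
```

```text
t 34.45 P [ 0.5875 -0.3513  0.0308] F [ 0.58 -0.27 -1.  ] std [0.39 0.38 0.48] T [ 0.043  0.013 -0.004] Tstd [0.016 0.032 0.037]
xyz [-1.3, -2.7, 36.0] dr [0.001, -0.0024, -0.0025]
```

send_rows:
  xyz:
    - [-1,-2.5,5]
    - [-1,-2.5,12]
    - [-1,-2.5,19]
    - [-1,-2.5,25]
    - [-1,-2.5,29]
    - [-1,-2.5,32]
    - [-1,-2.5,34]
    - [-1,-2.5,35]
    - [-1,-2.5,35]
    - [-1,-2.5,35]
  dr:
    - [0,0,0]
    - [0,0,0]
    - [0,0,0]
    - [0,0,0]
    - [0,0,0]
    - [0,0,0]
    - [0,0,0]
    - [0,0,0]
    - [0,0,0]
    - [0,0,0]

```text
time: 35.28
position: [0.5866, -0.3484, -0.005]
tool_rot: [-3.13, 0.272, -0.0]
ft_force: [-1.1, 1.3, 0.2]
grip_width: 0.126
grip_force: 20.0
```

```bash
python3 - <<'E'
from h import *
meas(3)
E
```

```text
t 35.43 P [ 0.5866 -0.3484 -0.005 ] F [-0.4   1.18  0.55] std [0.17 0.33 0.21] T [0.323 0.07  0.03 ] Tstd [0.017 0.041 0.008]
```

send_rows:
  xyz:
    - [0,0,0]
    - [0,0,0]
    - [0,0,0]
    - [0,0,0]
    - [0,0,-5]
    - [0,0,-20]
    - [0,0,-45]
    - [0,0,-75]
    - [0,0,-105]
    - [0,0,-120]
  dr:
    - [0,0,0]
    - [0,0,0]
    - [0,0,0]
    - [0,0,0]
    - [0,0,0]
    - [0,0,0]
    - [0,0,0]
    - [0,0,0]
    - [0,0,0]
    - [0,0,0]
  jaw: 32

```text
time: 36.27
position: [0.5886, -0.3496, 0.121]
tool_rot: [3.127, -0.272, 0.01]
ft_force: [0.9, -0.5, 0.4]
grip_width: 0.367
grip_force: 0.0
```

```bash
python3 - <<'E'
from h import *
for i in range(3): get_image("wrist")
s=get_state(); C=cam("wrist",s); im=get_image("wrist"); save("w8",im); np.save("w8.npy",C[2]); print(s['position'],s['grip_width']*87)
goto(.494,-.139,.10,3.9,s)
E
```

```text
[ 0.58777521 -0.34939705  0.11816795] 32.13674528497207
xyz [-128.8, -191.1, 17.2] dr [0.0027, -0.0044, -0.2418]
```

send_rows:
  xyz:
    - [-25,-37,0]
    - [-50,-74,0]
    - [-75,-111,0]
    - [-100,-148,0]
    - [-120,-178,0]
    - [-129,-191,17]
    - [-129,-191,40]
    - [-129,-191,60]
    - [-129,-191,75]
    - [-129,-191,77]
  dr:
    - [0,0,-0.05]
    - [0,0,-0.1]
    - [0,0,-0.15]
    - [0,0,-0.2]
    - [0,0,-0.242]
    - [0,0,-0.242]
    - [0,0,-0.242]
    - [0,0,-0.242]
    - [0,0,-0.242]
    - [0,0,-0.242]

```text
time: 37.3
position: [0.4885, -0.1372, 0.034]
tool_rot: [-3.137, -0.108, 0.011]
ft_force: [-2.1, 0.7, -1.2]
grip_width: 0.369
grip_force: 0.0
```

```bash
python3 - <<'E'
from h import *
meas(5); s=get_state(); goto(.494,-.1393,.0155,3.9,s)
E
```

```text
t 37.55 P [ 0.4916 -0.1381  0.0373] F [-0.02 -0.08 -0.  ] std [0.14 0.2  0.56] T [-0.002 -0.007  0.003] Tstd [0.011 0.017 0.047]
xyz [0.9, 0.8, 23.2] dr [0.0005, -0.0012, 0.0]
```

send_rows:
  xyz:
    - [1,1,6]
    - [1,1,12]
    - [1,1,17]
    - [1,1,20]
    - [1,1,22]
    - [1,1,23]
    - [1,1,23]
    - [1,1,23]
    - [1,1,23]
    - [1,1,23]
  dr:
    - [0,0,0]
    - [0,0,0]
    - [0,0,0]
    - [0,0,0]
    - [0,0,0]
    - [0,0,0]
    - [0,0,0]
    - [0,0,0]
    - [0,0,0]
    - [0,0,0]

```text
time: 38.38
position: [0.4935, -0.1393, 0.0151]
tool_rot: [3.139, 0.107, 0.0]
ft_force: [-0.4, 0.4, -0.0]
grip_width: 0.372
grip_force: 0.0
```

send_rows:
  xyz:
    - [0,0,0]
    - [0,0,0]
    - [0,0,0]
    - [0,0,0]
    - [0,0,0]
    - [0,0,0]
    - [0,0,0]
    - [0,0,0]
    - [0,0,0]
    - [0,0,0]
  dr:
    - [0,0,0]
    - [0,0,0]
    - [0,0,0]
    - [0,0,0]
    - [0,0,0]
    - [0,0,0]
    - [0,0,0]
    - [0,0,0]
    - [0,0,0]
    - [0,0,0]
  jaw: 5
  grip_force: 20

```text
time: 39.22
position: [0.4934, -0.1391, 0.0149]
tool_rot: [-3.14, -0.107, 0.0]
ft_force: [-0.0, 0.9, 0.9]
grip_width: 0.134
grip_force: 20.0
```

```bash
python3 - <<'E'
from h import *
meas(2); s=get_state(); print(s['grip_width']*87,s['grip_force']); goto(.437,-.355,.08,1,s)
E
```

```text
t 39.32 P [ 0.4934 -0.1391  0.0149] F [0.28 1.33 1.83] std [0.3  0.49 0.19] T [ 0.236  0.112 -0.018] Tstd [0.023 0.011 0.008]
11.622624500290149 19.992009884590516
xyz [-71.0, 211.6, -65.1] dr [-0.0, -0.0001, 0.051]
```

send_rows:
  xyz:
    - [0,0,-20]
    - [0,0,-45]
    - [-10,30,-65]
    - [-22,65,-65]
    - [-34,100,-65]
    - [-46,137,-65]
    - [-57,170,-65]
    - [-66,197,-65]
    - [-71,210,-65]
    - [-71,211.5,-65]
  dr:
    - [0,0,0]
    - [0,0,0]
    - [0,0,0]
    - [0,0,0.05]
    - [0,0,0.05]
    - [0,0,0.05]
    - [0,0,0.05]
    - [0,0,0.05]
    - [0,0,0.05]
    - [0,0,0.05]

```text
time: 40.15
position: [0.4345, -0.3589, 0.0792]
tool_rot: [3.141, 0.019, -0.002]
ft_force: [-1.0, 0.5, -0.9]
grip_width: 0.132
grip_force: 20.0
```

```bash
python3 - <<'E'
from h import *
meas(5); s=get_state(); print(s['grip_width']*87); goto(.437,-.355,-.0155,1,s)
E
```

```text
t 40.4 P [ 0.4374 -0.3537  0.0796] F [ 0.4   0.53 -0.91] std [0.39 0.29 0.48] T [ 0.064 -0.008 -0.007] Tstd [0.031 0.016 0.018]
11.444479475616546
xyz [-1.2, 2.5, 95.3] dr [-0.0009, -0.0002, 0.0044]
```

send_rows:
  xyz:
    - [-1,2,15]
    - [-1,2,32]
    - [-1,2,50]
    - [-1,2,66]
    - [-1,2,78]
    - [-1,2,86]
    - [-1,2,91]
    - [-1,2,94]
    - [-1,2,95]
    - [-1,2,95]
  dr:
    - [0,0,0]
    - [0,0,0]
    - [0,0,0]
    - [0,0,0]
    - [0,0,0]
    - [0,0,0]
    - [0,0,0]
    - [0,0,0]
    - [0,0,0]
    - [0,0,0]

```text
time: 41.23
position: [0.4364, -0.3573, -0.0147]
tool_rot: [3.141, 0.029, 0.001]
ft_force: [0.9, 0.3, -1.0]
grip_width: 0.128
grip_force: 20.0
```

```bash
python3 - <<'E'
from h import *
meas(4)
E
```

```text
t 41.43 P [ 0.4364 -0.3575 -0.0145] F [ 0.05 -0.36 -1.04] std [0.77 0.32 0.62] T [ 0.01   0.006 -0.005] Tstd [0.03  0.042 0.028]
```

send_rows:
  xyz:
    - [0,0,1]
    - [0,0,2]
    - [0,0,2.5]
    - [0,0,2.5]
    - [0,0,2.5]
    - [0,0,2.5]
    - [0,0,2.5]
    - [0,0,2.5]
    - [0,0,2.5]
    - [0,0,2.5]
  dr:
    - [0,0,0]
    - [0,0,0]
    - [0,0,0]
    - [0,0,0]
    - [0,0,0]
    - [0,0,0]
    - [0,0,0]
    - [0,0,0]
    - [0,0,0]
    - [0,0,0]

```text
time: 42.27
position: [0.436, -0.3571, -0.0176]
tool_rot: [3.141, 0.029, -0.0]
ft_force: [-0.1, -1.1, -1.1]
grip_width: 0.135
grip_force: 20.0
```

send_rows:
  xyz:
    - [0,0,0]
    - [0,0,0]
    - [0,0,0]
    - [0,0,0]
    - [0,0,-5]
    - [0,0,-25]
    - [0,0,-55]
    - [0,0,-90]
    - [0,0,-125]
    - [0,0,-150]
  dr:
    - [0,0,0]
    - [0,0,0]
    - [0,0,0]
    - [0,0,0]
    - [0,0,0]
    - [0,0,0]
    - [0,0,0]
    - [0,0,0]
    - [0,0,0]
    - [0,0,0]
  jaw: 32

```text
time: 43.1
position: [0.4371, -0.3576, 0.1361]
tool_rot: [3.139, 0.029, 0.004]
ft_force: [0.1, -1.1, 0.3]
grip_width: 0.366
grip_force: 0.0
```

```bash
python3 - <<'E'
from h import *
s=get_state(); print(s['time'],s['position'],s['grip_width']*87)
# check runner A in V rest from w8
im=cv2.imread("pics/w8.png"); K,k,_=cam("wrist"); C=(K,k,np.load("w8.npy"))
a=np.radians(-9.8); u=np.array([np.cos(a),np.sin(a),0]); v=np.array([-u[1],u[0],0]); c=np.array([.5872,-.3489,.0285])
g=im.min(2)
for q in(.015,.025,.0,.05,.055,.06): 
    pts=proj([c+q*u+t*v for t in np.arange(-.014,.0141,.002)],C).round().astype(int); print(q,pts[7].tolist(),[int(g[y,x]) if 0<=y<400 and 0<=x<640 else -1 for x,y in pts])
# block in scene and a top picture
t=get_image("top"); save("t9",t); hsv=cv2.cvtColor(t,cv2.COLOR_RGB2HSV); m=((hsv[...,1]>100)*255).astype(np.uint8); r=np.zeros_like(m); r[225:285,150:215]=m[225:285,150:215]
cs,_=cv2.findContours(r,0,1); cc=max(cs,key=cv2.contourArea); print("block",cv2.minAreaRect((ray(cc[:,0],cam("top"),.014)[:,:2]*1000).astype(np.float32)))
o=cv2.imread("pics/top.png")[:,:,::-1].astype(int)
for n,(x0,y0,x1,y1) in dict(loupe=(275,148,294,168),caliper=(295,132,376,168)).items(): print(n,np.abs(o[y0:y1,x0:x1]-t[y0:y1,x0:x1]).mean())
E
```

```text
43.1 [ 0.43706559 -0.35756746  0.13614972] 31.803825948464688
0.015 [317, 179] [80, 81, 79, 82, 160, 185, 195, 187, 169, 143, 55, 58, 70, 76, 76]
0.025 [317, 167] [79, 80, 79, 83, 160, 183, 198, 189, 172, 145, 56, 57, 79, 76, 78]
0.0 [317, 197] [59, 57, 57, 59, 123, 138, 141, 143, 141, 126, 55, 58, 58, 56, 58]
0.05 [317, 136] [83, 79, 79, 83, 160, 181, 196, 192, 169, 148, 55, 58, 80, 77, 237]
0.055 [317, 129] [84, 80, 79, 83, 81, 85, 74, 69, 86, 82, 77, 81, 80, 76, 80]
0.06 [317, 123] [144, 144, 143, 140, 144, 143, 143, 144, 141, 141, 144, 140, 145, 140, 145]
block ((423.556396484375, 241.87356567382812), (67.41831970214844, 94.6586685180664), 6.657724857330322)
loupe 3.4078947368421053
caliper 3.8930041152263373
```

send_rows:
  xyz:
    - [0,-25,-20]
    - [0,-60,-50]
    - [0,-100,-60]
    - [0,-140,-60]
    - [0,-180,-60]
    - [0,-215,-60]
    - [0,-235,-60]
    - [0,-240,-60]
    - [0,-240,-60]
    - [0,-240,-60]
  dr:
    - [0,0,0]
    - [0,0,0]
    - [0,0,0]
    - [0,0,0]
    - [0,0,0]
    - [0,0,0]
    - [0,0,0]
    - [0,0,0]
    - [0,0,0]
    - [0,0,0]

```text
time: 43.98
position: [0.4315, -0.1182, 0.1925]
tool_rot: [3.14, 0.028, 0.0]
ft_force: [0.6, -0.9, 0.1]
grip_width: 0.367
grip_force: 0.0
```

```bash
python3 - <<'E'
from h import *
for i in range(3): get_image("wrist")
t=get_image("top"); save("t10",t); C=cam("top"); g=t.min(2)
for n,(x0,y0,x1,y1,z) in dict(B=(405,217,458,286,.012),A=(406,160,448,216,.0285)).items():
    m=np.zeros(g.shape,np.uint8); roi=g[y0:y1,x0:x1]
    o=cv2.imread("pics/top.png").min(2)[y0:y1,x0:x1].astype(int); d=roi.astype(int)-o
    m[y0:y1,x0:x1]=(d>25)*255
    cs,_=cv2.findContours(m,0,1); 
    for c in cs:
        if cv2.contourArea(c)>6: print(n,cv2.minAreaRect((ray(c[:,0],C,z)[:,:2]*1000).astype(np.float32)))
s=get_state(); print(s['time'],s['position'],s['ft_force'])
E
```

```text
B ((385.87261962890625, -361.17724609375), (7.176204681396484, 7.365345478057861), 0.670099675655365)
B ((446.11627197265625, -359.5669860839844), (7.317115306854248, 75.06425476074219), 89.16058349609375)
A ((538.2440795898438, -339.8014831542969), (7.302973747253418, 14.673686981201172), 89.10923767089844)
A ((596.0447998046875, -349.8574523925781), (11.854026794433594, 87.99694061279297), 80.41927337646484)
44.1833 [ 0.43143072 -0.11852021  0.19215066] [ 0.38518565 -0.98798915 -0.07189558]
```

```bash
python3 -c "
from bench import *
print(close_job())"
```

```text
the job is handed in; nothing more can be done
None
```

I handed the job in at about 44 s of the 72 s allowed; it returned no verdict. Both runners were rolled a full turn, at about 6 N or less wherever I read the force. The straight one (near the plate's +y end) is in the V rest, the bent one is flat in the tray, the block stands on the bench, and the loupe and caliper look undisturbed.

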